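Move the slide carrier to the light box with the spatula

ROBOT

A 7-joint arm with a two-finger parallel gripper is mounted at the origin on the work surface. World frame = base frame: x ahead of the robot, y to its left, z up, the work surface at z = 0. Lengths are in m, angles in rad, forces in N, time in s.
With the tool pointing down it reaches from about 0.35 to 0.9 m from the base axis. Payload 19.9 kg.
Tool frame: the origin (TCP) lies at the very end of the fingers, on their centre line; the grasp point (between the pads) lies 19 mm behind it; z points along the fingers, y is the direction in which the jaws open and shut (so a half turn about z gives the same grasp; the last joint's range is limited). The gripper opens to 85 mm and grips with 20 to 120 N. Pads are 22 mm wide; open, the fingers measure 114 mm over their backs; the gripper's body (76 mm by 85 mm) begins 54 mm behind the grasp point. The pads swing forward as they close: fully open they stand 13 mm farther back than shut.
Start: joints at [1.208, 0.417, -0.01, 1.614, 0.005, 1.111, -0.053], TCP at [0.198, -0.593, 0.231] pointing down, gripper open.
Joint ranges: [-2.81, 2.81], [-0.39, 2.02], [-1.27, 1.25], [0.06, 2.57], [-1.19, 4.33], [0.19, 2], [-2.82, 2.82]. Speed limits (rad/s): [1.89, 1.89, 2.39, 2.39, 3.01, 3.01, 3.01].

INTERFACE

Orientations are given as a unit quaternion [w, x, y, z].
In Python, from workcell import env gives the robot as it stands.
- The arm moves only by the tool jog_arm, never from a script. Its argument "moves" is a list of rows, each a list of 7 numbers: the shift along the world's x, y, z in mm, then the turn, a rotation vector about the world's x, y, z in rad, then the closure, from 0 (fully open) to 1 (shut). A call has 1 to 8 rows; each row is the pose to reach, as a shift and turn from the pose commanded when the call began; what a row does not reach only later rows make up. A row lasts 1/10 s, in which the tool goes at most 50 mm and 8.59 degrees, less where a joint would pass 70% of its speed; a pose out of reach is approached as far as the arm can. A call with a gripper value outside its range is refused whole. The fingers move at their own pace and stop on an object; "newtons" is the grip in N (left out, the last holds). Time passes only in rows, so rows that repeat a pose let the fingers close. It gives the time, the measured TCP pose, the force and the opening at its end, in the units of the state.
- env.observe(): the state, without advancing time (a new reading comes with each control period).
- env.read_camera(name): name is "side" or "top"; returns a dict with "img" (420x560x3 uint8, red, green, blue), "mtx" (3x3 intrinsics, pixels), "origin" and "attitude" of the camera in the world. Camera axes: x right, y up, looking along -z (the intrinsics and any distortion apply to the point x, -y, -z); pixel columns grow to the right and rows downward; lengths in m; the calibration is good to about 2 mm. A picture is of the moment at which its call begins. There is no depth.
- env.sign_off(): hands the job in, once; it reports no verdict.
The state is a dict: "time_s": time; "joints": joint angles; "joint_vel": joint speeds; "tau": joint torques, N m; "position": TCP position; "ee_rot": TCP orientation; "force": force on the tool from outside, world axes, zero at the start; "torque": the same for the moment, N m; "gripper_width": finger opening in m.
Only numpy, scipy, OpenCV 4.12 (cv2) and the standard library are available. Lean on these libraries where they do the work, as an engineer would, in place of code of your own. Each camera call takes 0.05 s, during which the arm holds its last target. There are 200 camera calls.

TASK

Take the spatula from its tool tray, slide its blade under the flat slide carrier in the drying tray and lift the carrier clear on the blade; do not touch the carrier with the gripper or tip it, and feel your way lightly: never press or shove hard against the tray or the light box. Set it down gently, fully inside the three fences of the light box, standing flat on its feet, and draw the blade out. Then lay the spatula flat back in its own wide compartment of the tool tray, the way it lay, and leave the other things where they are.

Things in the scene. Friction and masses are not known exactly. Their poses are not given: they have to be found in the camera images.
- carrier: aluminium slide carrier, four glass slides on it: plate 110 x 110 x 5 mm on four rubber feet 3.5 mm high (10 mm across, centred 46 mm from the middle in x and y): a 3.5 mm gap under it, 82 mm wide between the feet. Origin: centre, at the level of the feet's undersides; z up. About 0.18 kg, too wide to grip. Starts in the drying tray, -x edge to the open side, 4 to 9 mm short of the rear fence.
- tray: grey plastic drying tray, open towards its -x side: floor 200 x 156 mm (x from -135 to +65 mm), 6 mm thick; rear fence with its inner face at x = +64 mm, side fences with inner faces at y = -72 and +72 mm from x = -60 to +64 mm, all 10 mm above the floor. Fixed. Origin: on the table, under the middle of the carrier's place.
- tray_floor (a point): point on the upper face of the drying tray's floor, straight above the tray's origin (6 mm up); the axes are the tray's.
- lightbox: white plastic LED light box 210 x 180 mm, 24 mm high (x from -135 to +75 mm), with three low aluminium fences on top, open towards its -x side. Fixed. Origin: on the table, under the middle of the pocket.
- pocket (a point): middle of the pocket on the light box's upper face (24 mm above the table), axes of the light box. Fences 8 mm high: rear inner face at x = +63 mm, side inner faces at y = -64 and +64 mm from x = -55 to +63 mm. The carrier must stand here, its sides along the fences (any way round); flat surface before it to x = -135 mm.
- spatula: cranked spatula: steel blade 90 (x) x 64 x 2 mm; an 8 mm neck rises from x = -40 mm (stops an item there) to a black handle, x -175 to -63 mm, 16 mm wide (y), 25 to 47 mm above the blade's underside; a foot at x = -171 mm, down to the blade's level, keeps it level. Origin: centre of the blade's underside; x to the blade's tip, z up. About 0.13 kg.
- spatula_grip (a point): grip point in the handle, at (-95, 0, 36) mm in the spatula's frame: pinch across y, from above.
- spatula_tip (a point): middle of the blade's front edge at its underside, at (45, 0, 0) mm in the spatula's frame.
- tooltray: pale wooden tool tray 256 x 156 mm, floor 4 mm thick, walls 12 mm high in all, with two compartments along x: a wide one (248 x 93 mm, y from -74 to +17 mm) for the spatula and a narrow one (248 x 53 mm, on the +y side) with a brush. Fixed. Origin: on the table under its centre.
- slot (a point): in the wide compartment of the tool tray, on its floor, axes of the tool tray: the place of the spatula's origin when it lies in the middle of the compartment, tip to +x.
- brush: brush 170 mm long, lying in the narrow compartment (leave alone).
- jar: tall glass specimen jar, 72 mm across, 120 mm high, origin under its centre (leave alone).
- jar_low: low glass jar, 60 mm across, 85 mm high, origin under its centre (leave alone).
- dish: closed clear Petri dish, 90 mm across, 14 mm high, origin under its centre (leave alone).
- slidebox: wooden slide box 100 x 85 x 30 mm, origin under its centre (leave alone).
- weight: small brass weight, 36 mm across, 45 mm high, origin under its centre (leave alone).
Not all that is in view belongs to the job. Of the things that look like the spatula, take the one that is farthest to the robot's right at the start. There is more than one size of the carrier; the one meant has the size given above.

How it is judged:
By the outcome, as a careful person would: the job done as asked, in the order asked, and still so for the second after the job is handed in, with the robot touching nothing.
It also fails if it takes over 66 s, if anything falls off the work surface, if the arm or the gripper's body presses on something with over 40 N, if the wrist force passes 120 N, or if a joint passes its speed limit or range.

## Working session

There is one attempt and no reset: what is moved stays moved. The work goes in short steps, Python scripts to look and compute and a tool call to move; the robot and the scene stay as the last step left them, time stands still between calls to the robot, and variables do not carry over. Pictures are saved under pics/ and viewed, about 8 in all and at most 12, crops included, and the job is handed in when it is done.

Besides the shell and the picture viewer there is one more tool, called after "Call:" by a JSON object that holds its "op" and its "data", one argument or row to a line. jog_arm: Moves the arm, as the interface text tells. Its arguments: {"type":"object","properties":{"moves":{"type":"array","items":{"type":"array","items":{"type":"number"}}},"newtons":{"type":"number"}},"required":["moves"]}

```bash
ls; mkdir -p pics; python3 - <<'E'
from workcell import env
import cv2,pickle,numpy as np
np.set_printoptions(precision=4,suppress=True)
for n in("top","side"):
    d=env.read_camera(n); pickle.dump(d,open(f"pics/{n}0.pkl","wb"))
    print(n,{k:v for k,v in d.items() if k!="img"})
    cv2.imwrite(f"pics/{n}0.png",cv2.resize(d["img"][:,:,::-1],(800,600),interpolation=cv2.INTER_CUBIC))
print(env.observe())
E
```

```text
pics
top {'mtx': array([[405.1081,   0.    , 283.1544],
       [  0.    , 405.1081, 216.8063],
       [  0.    ,   0.    ,   1.    ]]), 'origin': array([0.2559, 0.0119, 1.1299]), 'attitude': array([-0.6562, -0.0677,  0.0737,  0.7479])}
side {'mtx': array([[507.6719,   0.    , 280.8557],
       [  0.    , 507.6719, 197.327 ],
       [  0.    ,   0.    ,   1.    ]]), 'origin': array([0.2743, 1.2763, 0.9796]), 'attitude': array([-0.0646, -0.0442,  0.4549,  0.8871])}
{'time_s': 0.1, 'joints': array([ 1.2075,  0.4179, -0.0103,  1.6141,  0.0047,  1.1107, -0.053 ]), 'joint_vel': array([-0.0009, -0.002 , -0.0002, -0.0013,  0.0024, -0.0002, -0.0001]), 'tau': array([  0.0021, -86.582 ,   0.6819, -43.5641,   0.0194,   0.005 ,
         0.    ]), 'position': array([ 0.1975, -0.5926,  0.2307]), 'ee_rot': array([-0.0005,  0.9871,  0.1602, -0.0001]), 'force': array([ 0.5927, -0.1404,  0.058 ]), 'torque': array([-0.0316,  0.0435, -0.0163]), 'gripper_width': 0.08570929214738589}
```

View pics/top0.png

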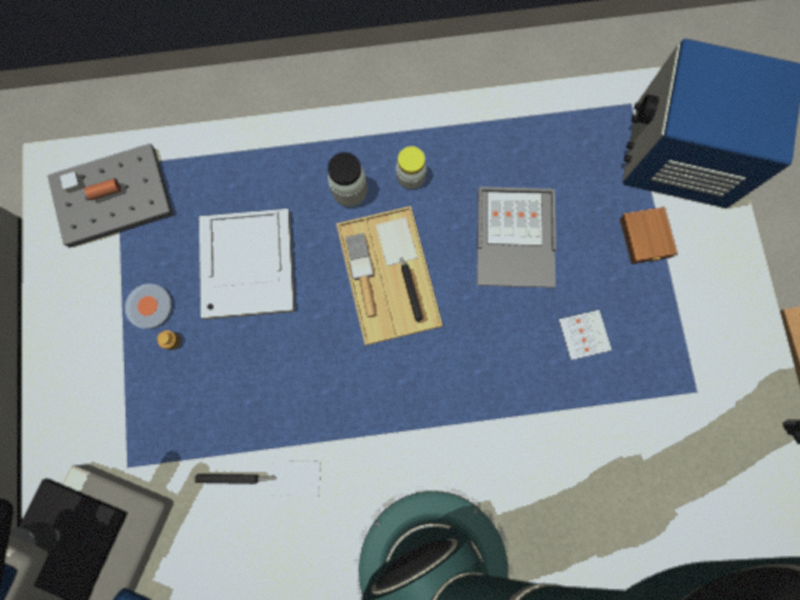

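View pics/side0.png

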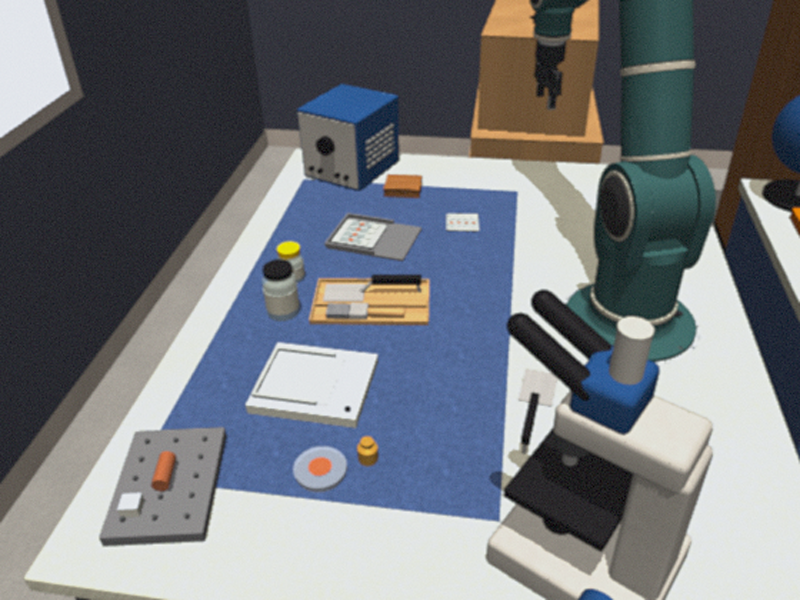

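Candidates (800x600 top view). Spatula-like: tool tray (400,265) and loose on the bench at left (250,478). Carrier-like: in the grey tray (516,215) and a smaller one on the mat (585,335). The rightmost spatula is the one in the tool tray, and the carrier I want is the one in the grey tray. One close crop next, to check this and measure.

```bash
cat > h.py <<'E'
import numpy as np,cv2,pickle
from scipy.spatial.transform import Rotation as R
from scipy.optimize import least_squares
np.set_printoptions(precision=4,suppress=True)
def rot(q): return R.from_quat([q[1],q[2],q[3],q[0]]).as_matrix()
def proj(d,P):
    p=(np.atleast_2d(P)-d["origin"])@rot(d["attitude"]); p=p*[1,-1,-1]
    u=p@d["mtx"].T; return u[:,:2]/u[:,2:]
def rect(x0,x1,y0,y1,z): return np.array([[x0,y0,z],[x1,y0,z],[x1,y1,z],[x0,y1,z]])/1000.
def place(P,x,y,a,z=0):
    c,s=np.cos(a),np.sin(a); return np.asarray(P)@np.array([[c,s,0],[-s,c,0],[0,0,1]])+[x,y,z]
def crop(d,c0,c1,r0,r1,k,name):
    cv2.imwrite(name,cv2.resize(d["img"][r0:r1,c0:c1,::-1],None,fx=k,fy=k,interpolation=cv2.INTER_CUBIC))
def fit(obs,x0):  # obs: list (cam,P local,pix)
    f=lambda v:np.concatenate([(proj(d,place(P,*v))-uv).ravel() for d,P,uv in obs])
    s=least_squares(f,x0,loss="soft_l1"); return s.x,np.abs(s.fun).reshape(-1,2)
E
python3 - <<'E'
from h import *
t=pickle.load(open("pics/top0.pkl","rb"));s=pickle.load(open("pics/side0.pkl","rb"))
print(proj(t,[[0,0,0],[.5,0,0],[.5,.3,0]])/.7)
crop(t,132,396,125,250,3,"pics/ct.png"); crop(s,165,305,140,300,3.7,"pics/cs.png")
E
```

```text
[[431.957  568.1901]
 [397.148  302.8203]
 [247.3381 322.1107]]
```

View pics/ct.png

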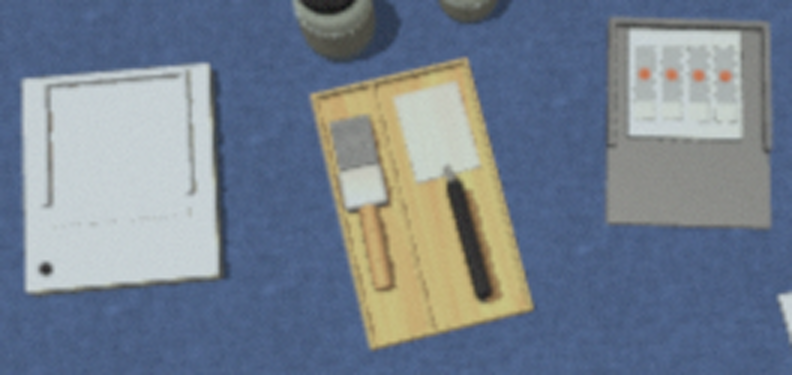

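View pics/cs.png

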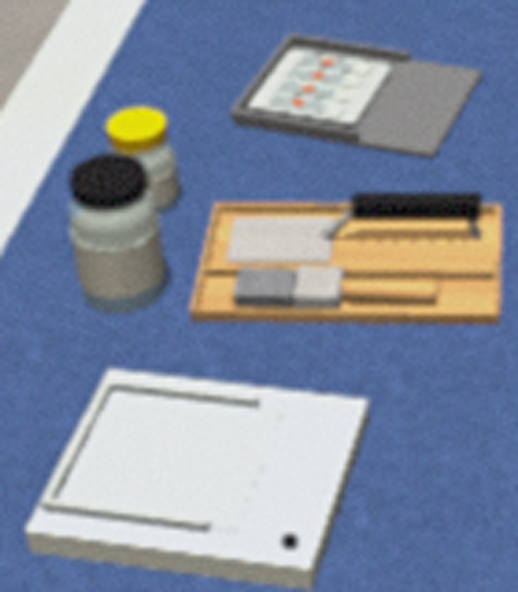

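```bash
cat > m0.py <<'E'
from h import *
t=pickle.load(open("pics/top0.pkl","rb"));s=pickle.load(open("pics/side0.pkl","rb"))
T=lambda a:(np.array(a)+.5)/3-.5+[132,125]
S=lambda a:(np.array(a)+.5)/3.7-.5+[165,140]
A=lambda a:np.array(a)/1000.
L=[[75,-90,24],[-135,-90,24],[-135,90,24],[75,90,24]]
TT=[[128,-78,12],[-128,-78,12],[-128,78,12],[128,78,12]]
C=[[55,-55,14.5],[-55,-55,14.5],[-55,55,14.5],[55,55,14.5]]
D=[[-135,78,6],[-135,-78,6]]
B=[[45,32,6],[45,-32,6],[-45,32,6]]
O={"lightbox":([(t,A(L),T([[208,64],[218,276],[27,291],[23,77]])),(s,A(L),S([[108,370],[369,401],[313,571],[30,531]]))],[.5,.3,0]),
"tooltray":([(t,A(TT),T([[467,59],[532,310],[371,349],[311,95]])),(s,A(TT),S([[213,202],[502,205],[500,317],[192,316]]))],[.5,0,0]),
"carrier":([(t,A(C),T([[742,30],[743,139],[628,136],[629,28]])),(s,A(C),S([[293,46],[392,64],[357,129],[250,106]]))],[.6,-.2,0]),
"tray":([(t,A(D),T([[608,224],[771,228]])),(s,A(D),S([[435,152],[481,71]]))],[.6,-.2,0]),
"spatula":([(t,A(B+[[-45,-32,6],[-175,0,51],[-63,0,51]]),T([[393,97],[460,82],[413,181],[481,168],[486,300],[451,178]])),(s,A(B),S([[228,261],[234,217],[330,262]]))],[.5,0,0])}
if __name__=="__main__":
  for k,(o,x0) in O.items():
    for v0 in(x0,x0+[0]):
        v,r=fit(o,v0); print(k,v,"res px",r.max(1).round(1))
E
python3 m0.py
```

```text
lightbox [ 0.647   0.2902 -0.0422] res px [0.4 0.1 1.1 1.  1.1 1.2 1.5 1.1]
lightbox [ 0.6482  0.2895 -0.0427 -0.0051] res px [0.2 0.4 0.5 1.  0.4 0.2 0.6 1.1]
tooltray [0.5594 0.0119 0.1127] res px [0.5 0.1 0.7 0.6 1.  0.6 1.3 2. ]
tooltray [ 0.5604  0.0107  0.1133 -0.0052] res px [0.2 0.3 0.1 0.3 0.9 0.4 0.3 0.9]
carrier [ 0.6409 -0.258  -0.1618] res px [0.5 0.2 0.1 0.3 0.6 0.6 2.6 1.1]
carrier [ 0.6421 -0.2597 -0.1621 -0.0044] res px [0.7 0.2 0.2 0.3 0.8 0.2 1.9 0.5]
tray [ 0.636  -0.2604 -0.1529] res px [0.4 0.2 0.2 0.9]
tray [ 0.6366 -0.2619 -0.1533 -0.0034] res px [0.1 0.1 0.4 0.3]
spatula [ 0.6267 -0.0133  0.1247] res px [0.2 1.3 0.8 0.4 1.5 0.6 0.8 0.6 1. ]
spatula [ 0.6277 -0.0143  0.1197 -0.0039] res px [0.3 0.9 1.  0.2 1.6 0.6 0.4 0.4 0.2]
```

Call:
{"op": "jog_arm", "data": {
  "moves": [
    [335,567,0,0,0,-0.2,0.4],
    [335,567,0,0,0,-0.2,0.4],
    [335,567,0,0,0,-0.2,0.4],
    [335,567,0,0,0,-0.2,0.4],
    [335,567,0,0,0,-0.2,0.4],
    [335,567,0,0,0,-0.2,0.4],
    [335,567,0,0,0,-0.2,0.4],
    [335,567,0,0,0,-0.2,0.4]
  ],
  "newtons": 60
}}

```text
time_s: 0.9
position: [0.4015, -0.2468, 0.2313]
ee_rot: [0.0, 0.998, 0.061, -0.0]
force: [2.0, -0.6, 0.8]
gripper_width: 0.0515
```

Call:
{"op": "jog_arm", "data": {
  "moves": [
    [131,221,-100,0,0,0,0.4],
    [131,221,-100,0,0,0,0.4],
    [131,221,-100,0,0,0,0.4],
    [131,221,-100,0,0,0,0.4],
    [131,221,-100,0,0,0,0.4],
    [131,221,-100,0,0,0,0.4],
    [131,221,-100,0,0,0,0.4],
    [131,221,-100,0,0,0,0.4]
  ]
}}

```text
time_s: 1.7
position: [0.5317, -0.0275, 0.1308]
ee_rot: [-0.0, 0.998, 0.061, -0.001]
force: [-0.8, -1.3, 0.8]
gripper_width: 0.0514
```

```bash
python3 - <<'E'
from workcell import env
from h import *
o=env.observe();print(o["time_s"],o["position"],o["ee_rot"],o["gripper_width"],o["force"],o["joints"])
t=env.read_camera("top");s=env.read_camera("side")
pickle.dump((t,s),open("pics/1.pkl","wb"))
p=o["position"]
print(proj(t,p),proj(s,p))
a=t["img"][120:270,210:330];b=s["img"][130:280,200:320]
im=np.hstack([cv2.resize(x[:,:,::-1],None,fx=3.3,fy=3.3,interpolation=cv2.INTER_CUBIC) for x in(a,b)])
cv2.imwrite("pics/g1.png",im)
E
```

```text
1.7 [ 0.5317 -0.0275  0.1308] [-0.0001  0.9981  0.0613 -0.0006] 0.05139368054360698 [-0.7503 -1.3102  0.8177] [ 0.2726  0.3982 -0.3388  1.9237  0.1723  0.8487 -1.6043]
[[286.2374 187.7536]] [[269.3182 170.6807]]
```

View pics/g1.png

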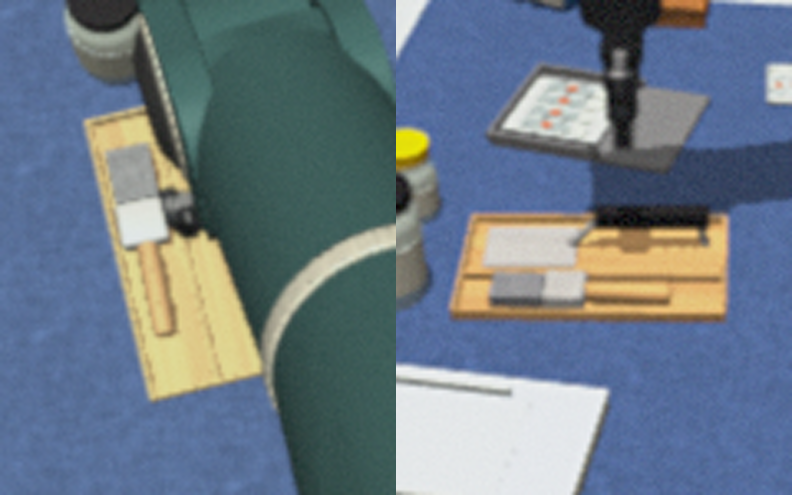

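Picture 5 shows the gripper straight above the black handle (side view, fingertip near 267,175), with the jaws clear of the brush. I'll go down and grip.

Call:
{"op": "jog_arm", "data": {
  "moves": [
    [1,2,-50,0,0,0,0.4],
    [1,2,-90,0,0,0,0.4],
    [1,2,-110,0,0,0,0.4],
    [1,2,-110,0,0,0,0.4],
    [1,2,-110,0,0,0,0.4]
  ]
}}

```text
time_s: 2.3
position: [0.5333, -0.0264, 0.0222]
ee_rot: [0.0, 0.998, 0.06, 0.0]
force: [0.0, 0.6, 1.0]
gripper_width: 0.0512
```

Call:
{"op": "jog_arm", "data": {
  "moves": [
    [0,0,0,0,0,0,0.55],
    [0,0,0,0,0,0,0.7],
    [0,0,0,0,0,0,0.75],
    [0,0,0,0,0,0,0.8],
    [0,0,0,0,0,0,0.9],
    [0,0,0,0,0,0,1],
    [0,0,0,0,0,0,1],
    [0,0,0,0,0,0,1]
  ],
  "newtons": 70
}}

```text
time_s: 3.1
position: [0.5334, -0.0254, 0.0218]
ee_rot: [-0.0, 0.998, 0.061, 0.0]
force: [-1.0, 1.7, 8.6]
gripper_width: 0.015
```

Call:
{"op": "jog_arm", "data": {
  "moves": [
    [0,0,10,0,0,0,1],
    [0,0,30,0,0,0,1],
    [0,0,60,0,0,0,1],
    [0,0,80,0,0,0,1],
    [-10,-10,80,0,0,0,1],
    [-40,-40,80,0,0,0,1],
    [-70,-80,80,0,0,-0.1,1],
    [-70,-80,80,0,0,-0.1,1]
  ],
  "newtons": 100
}}

```text
time_s: 3.9
position: [0.4584, -0.1108, 0.1006]
ee_rot: [0.001, 1.0, 0.006, -0.002]
force: [1.2, 0.9, -1.3]
gripper_width: 0.0146
```

Call:
{"op": "jog_arm", "data": {
  "moves": [
    [-39,-119,-50,0,0,-0.18,1],
    [-39,-119,-50,0,0,-0.18,1],
    [-39,-119,-50,0,0,-0.18,1],
    [-39,-119,-50,0,0,-0.18,1],
    [-39,-119,-50,0,0,-0.18,1],
    [-39,-119,-50,0,0,-0.18,1]
  ]
}}

```text
time_s: 4.5
position: [0.4241, -0.224, 0.0514]
ee_rot: [-0.0, 0.997, -0.079, 0.0]
force: [0.6, 0.1, -1.2]
gripper_width: 0.0142
```

```bash
cat > look.py <<'E'
from workcell import env
from h import *
import sys
def look(n,ta,sa,k):
    o=env.observe();print(o["time_s"],o["position"],o["ee_rot"],o["gripper_width"],o["force"],o["torque"])
    t=env.read_camera("top");s=env.read_camera("side")
    pickle.dump((t,s,o),open(f"pics/{n}.pkl","wb"))
    im=np.hstack([cv2.resize(d["img"][a[2]:a[3],a[0]:a[1],::-1],None,fx=k,fy=k,interpolation=cv2.INTER_CUBIC) for d,a in((t,ta),(s,sa))])
    cv2.imwrite(f"pics/{n}.png",im)
E
python3 -c "
from look import *
look('g2',(310,410,120,240),(200,300,130,250),4)"
```

```text
4.5 [ 0.4241 -0.224   0.0514] [-0.0002  0.9969 -0.0786  0.    ] 0.014228190791018447 [ 0.6213  0.0855 -1.1534] [ 0.0265  0.011  -0.0331]
```

View pics/g2.png

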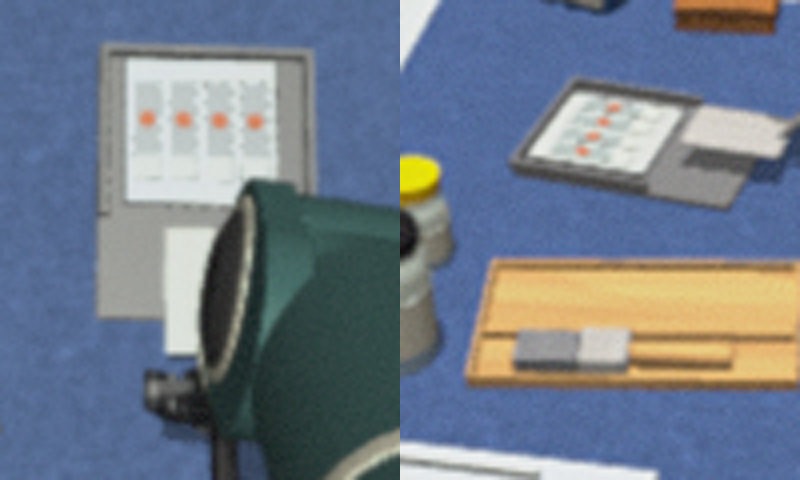

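```bash
cat > m1.py <<'E'
from m0 import *
t,s,o=pickle.load(open("pics/g2.pkl","rb"))
T=lambda a:(np.array(a)+.5)/4-.5+[310,120]
S=lambda a:(np.array(a)-[400,0]+.5)/4-.5+[200,130]
p=o["position"];y=2*np.arctan2(o["ee_rot"][2],o["ee_rot"][1])
print("tcp-based",p[0]+.095*np.cos(y),p[1]+.095*np.sin(y),y)
Bt=A([[45,32,2],[-45,32,2]]);Bs=A([[45,-32,2],[45,32,2],[-45,32,2]])
to=(t,Bt,T([[166,226],[165,354]]));so=(s,Bs,S([[697,106],[680,142],[775,158]]))
x0=[.51,-.24,-.157,.03]
for q in([to,so],):
    print("spat",*fit(q,x0))
f=lambda v:(proj(t,place(Bt,*v,.0336-.0))-to[2]).ravel()
print("spat top only z=.0336",least_squares(f,x0[:3]).x)
f=lambda v:(proj(s,place(Bs,*v,.0336))-so[2]).ravel()
print("spat side only",least_squares(f,x0[:3]).x)
ct=(t,A(C),T([[277,62],[275,206],[124,203],[126,58]]));cs=(s,A(C),S([[577,90],[686,108],[648,170],[530,158]]))
print("carr",*fit([ct,cs],x0))
print("carr top",least_squares(lambda v:(proj(t,place(A(C),*v))-ct[2]).ravel(),x0[:3]).x)
print("carr side",least_squares(lambda v:(proj(s,place(A(C),*v))-cs[2]).ravel(),x0[:3]).x)
o=O["carrier"][0]
for d,P,uv in o: print("carr0",least_squares(lambda v:(proj(d,place(P,*v))-uv).ravel(),x0[:3]).x)
E
python3 m1.py
```

```text
tcp-based 0.5178871637776623 -0.2389046692236366 -0.15735578601495168
spat [ 0.5195 -0.2414 -0.1514  0.0284] [[0.3652 0.1706]
 [0.2668 0.7582]
 [0.9517 0.0999]
 [0.4482 0.1345]
 [0.3041 0.1301]]
spat top only z=.0336 [ 0.5168 -0.2403 -0.1701]
spat side only [ 0.5193 -0.2337 -0.1301]
carr [ 0.6405 -0.2577 -0.1634 -0.0013] [[0.3546 0.4205]
 [0.6585 0.3722]
 [0.107  0.0458]
 [0.2004 0.3112]
 [0.5027 0.2843]
 [0.0166 0.079 ]
 [0.7468 0.1118]
 [0.1442 1.6332]]
carr top [ 0.6409 -0.2573 -0.169 ]
carr side [ 0.6384 -0.2538 -0.1441]
carr0 [ 0.6415 -0.2587 -0.1617]
carr0 [ 0.6386 -0.2506 -0.1682]
```

Picture 6 shows the blade level in front of the carrier (top view 166,226; side view 680,142), about 24 mm short of it and 2–3 mm to its right. I'll correct that and feel downward for the floor.

Call:
{"op": "jog_arm", "data": {
  "moves": [
    [0.5,3,-10,0,0,-0.005,1],
    [0.5,3,-20,0,0,-0.005,1],
    [0.5,3,-25,0,0,-0.005,1],
    [0.5,3,-25,0,0,-0.005,1],
    [0.5,3,-25,0,0,-0.005,1]
  ]
}}

```text
time_s: 5.1
position: [0.4245, -0.2216, 0.0261]
ee_rot: [-0.0, 0.997, -0.081, -0.0]
force: [-0.1, 0.7, -1.0]
gripper_width: 0.0141
```

Call:
{"op": "jog_arm", "data": {
  "moves": [
    [0,0,-0.5,0,0,0,1],
    [0,0,-1,0,0,0,1],
    [0,0,-1,0,0,0,1]
  ]
}}

```text
time_s: 5.4
position: [0.4246, -0.2218, 0.0254]
ee_rot: [0.0, 0.997, -0.082, 0.0]
force: [-0.5, -0.2, -1.0]
gripper_width: 0.0147
```

Call:
{"op": "jog_arm", "data": {
  "moves": [
    [0,0,-0.5,0,0,0,1],
    [0,0,-1,0,0,0,1],
    [0,0,-1,0,0,0,1]
  ]
}}

```text
time_s: 5.7
position: [0.4245, -0.2217, 0.0242]
ee_rot: [-0.0, 0.997, -0.082, -0.0]
force: [0.6, 0.2, -1.4]
gripper_width: 0.0142
```

Call:
{"op": "jog_arm", "data": {
  "moves": [
    [0,0,-0.2,0,0,0,1],
    [0,0,-0.4,0,0,0,1],
    [0,0,-0.4,0,0,0,1]
  ]
}}

```text
time_s: 6.0
position: [0.4245, -0.2217, 0.0239]
ee_rot: [-0.0, 0.997, -0.082, -0.0]
force: [-1.8, 1.0, 1.3]
gripper_width: 0.0143
```

Call:
{"op": "jog_arm", "data": {
  "moves": [
    [0,0,-0.2,0,0,0,1],
    [0,0,-0.4,0,0,0,1],
    [0,0,-0.4,0,0,0,1]
  ]
}}

```text
time_s: 6.3
position: [0.4244, -0.2217, 0.0235]
ee_rot: [-0.0, 0.997, -0.082, -0.0]
force: [-4.5, 1.3, 5.5]
gripper_width: 0.0144
```

```bash
python3 -c "
from workcell import env
o=env.observe();print(o['position'],o['force'],o['torque'])"
```

```text
[ 0.42435324 -0.22168635  0.02351347] [-4.4803085   1.28221184  5.47263163] [0.15927542 0.54625752 0.02399531]
```

Floor felt at TCP z of about 24.0 mm, as predicted. I'll back off about 0.9 mm and insert along the carrier axis.

Call:
{"op": "jog_arm", "data": {
  "moves": [
    [0,0,1.1,0,0,0,1],
    [0,0,1.1,0,0,0,1],
    [3.9,-0.6,1.1,0,0,0,1],
    [8.9,-1.5,1.1,0,0,0,1],
    [14.8,-2.4,1.1,0,0,0,1],
    [19.7,-3.2,1.1,0,0,0,1],
    [19.7,-3.2,1.1,0,0,0,1]
  ]
}}

```text
time_s: 7.0
position: [0.4451, -0.2249, 0.0245]
ee_rot: [-0.0, 0.997, -0.081, 0.0]
force: [-0.4, -0.2, -0.9]
gripper_width: 0.0143
```

Call:
{"op": "jog_arm", "data": {
  "moves": [
    [2,-0.3,0,0,0,0,1],
    [4.9,-0.8,0,0,0,0,1],
    [7.9,-1.3,0,0,0,0,1],
    [11.8,-1.9,0,0,0,0,1],
    [15.8,-2.6,0,0,0,0,1],
    [15.8,-2.6,0,0,0,0,1]
  ]
}}

```text
time_s: 7.6
position: [0.4607, -0.2275, 0.0246]
ee_rot: [-0.0, 0.997, -0.081, 0.0]
force: [-0.0, 0.5, -0.5]
gripper_width: 0.015
```

```bash
python3 -c "
from look import *
look('g3',(310,410,120,240),(200,300,130,250),4)"
```

```text
7.6 [ 0.4607 -0.2275  0.0246] [-0.      0.9967 -0.0814  0.0002] 0.015000934971362847 [-0.005   0.5273 -0.5176] [ 0.016   0.053  -0.0286]
```

No contact force with the tip about 12 mm under the plate, so I'll continue.

Call:
{"op": "jog_arm", "data": {
  "moves": [
    [3.9,-0.6,0,0,0,0,1],
    [7.9,-1.3,0,0,0,0,1],
    [12.8,-2.1,0,0,0,0,1],
    [17.8,-2.9,0,0,0,0,1],
    [22.7,-3.7,0,0,0,0,1],
    [27.6,-4.5,0,0,0,0,1],
    [29.6,-4.8,0,0,0,0,1],
    [29.6,-4.8,0,0,0,0,1]
  ]
}}

```text
time_s: 8.5
position: [0.4899, -0.2323, 0.0245]
ee_rot: [-0.0, 0.997, -0.081, 0.0]
force: [0.7, 0.7, -1.2]
gripper_width: 0.0143
```

Call:
{"op": "jog_arm", "data": {
  "moves": [
    [3.9,-0.6,0,0,0,0,1],
    [7.9,-1.3,0,0,0,0,1],
    [12.8,-2.1,0,0,0,0,1],
    [17.8,-2.9,0,0,0,0,1],
    [22.7,-3.7,0,0,0,0,1],
    [27.6,-4.5,0,0,0,0,1],
    [31.6,-5.1,0,0,0,0,1],
    [31.6,-5.1,0,0,0,0,1]
  ]
}}

```text
time_s: 9.3
position: [0.5218, -0.2374, 0.0245]
ee_rot: [-0.0, 0.997, -0.081, 0.0]
force: [-0.5, 1.0, -1.1]
gripper_width: 0.0142
```

```bash
python3 -c "
from look import *
look('g4',(310,410,120,240),(200,300,130,250),4)"
```

```text
9.3 [ 0.5218 -0.2374  0.0245] [-0.0001  0.9967 -0.0814  0.0001] 0.014246354700193796 [-0.4512  1.0064 -1.1183] [ 0.0698  0.0322 -0.0102]
```

View pics/g4.png

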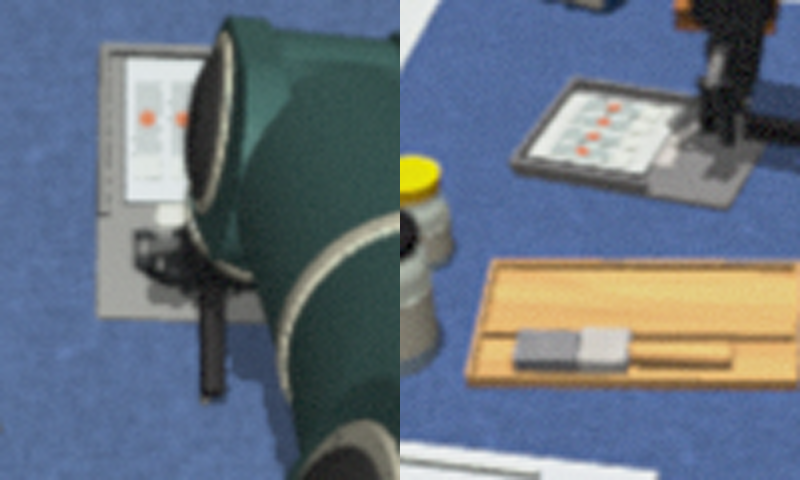

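Picture 7 shows the blade well under, with about 15 mm still showing behind the carrier edge (top view 170,203–229) and the carrier unmoved. I'll go 6 mm more, then lift slowly.

Call:
{"op": "jog_arm", "data": {
  "moves": [
    [2,-0.3,0,0,0,0,1],
    [4,-0.6,0,0,0,0,1],
    [5.9,-1,0,0,0,0,1],
    [5.9,-1,0,0,0,0,1],
    [5.9,-1,0.5,0,0,0,1],
    [5.9,-1,1,0,0,0,1],
    [5.9,-1,1.5,0,0,0,1],
    [5.9,-1,1.5,0,0,0,1]
  ],
  "newtons": 120
}}

```text
time_s: 10.2
position: [0.5271, -0.2384, 0.0261]
ee_rot: [-0.0, 0.997, -0.081, -0.0]
force: [0.4, 0.4, -3.6]
gripper_width: 0.0138
```

Call:
{"op": "jog_arm", "data": {
  "moves": [
    [0,0,1,0,0,0,1],
    [0,0,2,0,0,0,1],
    [0,0,4,0,0,0,1],
    [0,0,6,0,0,0,1],
    [0,0,9,0,0,0,1],
    [0,0,12,0,0,0,1],
    [0,0,14,0,0,0,1],
    [0,0,15,0,0,0,1]
  ]
}}

```text
time_s: 11.0
position: [0.5272, -0.2384, 0.0414]
ee_rot: [0.0, 0.997, -0.082, 0.0]
force: [1.1, -0.3, -3.9]
gripper_width: 0.0141
```

Call:
{"op": "jog_arm", "data": {
  "moves": [
    [0,0,3,0,0,0,1],
    [0,0,8,0,0,0,1],
    [0,0,14,0,0,0,1],
    [0,0,21,0,0,0,1],
    [0,0,28,0,0,0,1],
    [0,0,34,0,0,0,1],
    [0,0,38,0,0,0,1],
    [0,0,40,0,0,0,1]
  ]
}}

```text
time_s: 11.8
position: [0.5272, -0.2385, 0.0816]
ee_rot: [0.0, 0.997, -0.082, 0.0]
force: [0.0, -0.4, -3.7]
gripper_width: 0.014
```

```bash
python3 -c "
from look import *
look('g5',(310,410,120,240),(200,300,130,250),4)"
```

```text
11.8 [ 0.5272 -0.2385  0.0816] [ 0.0001  0.9967 -0.0816  0.0002] 0.01401864643296757 [ 0.0069 -0.4404 -3.6638] [ 0.0831  0.2983 -0.0036]
```

View pics/g5.png

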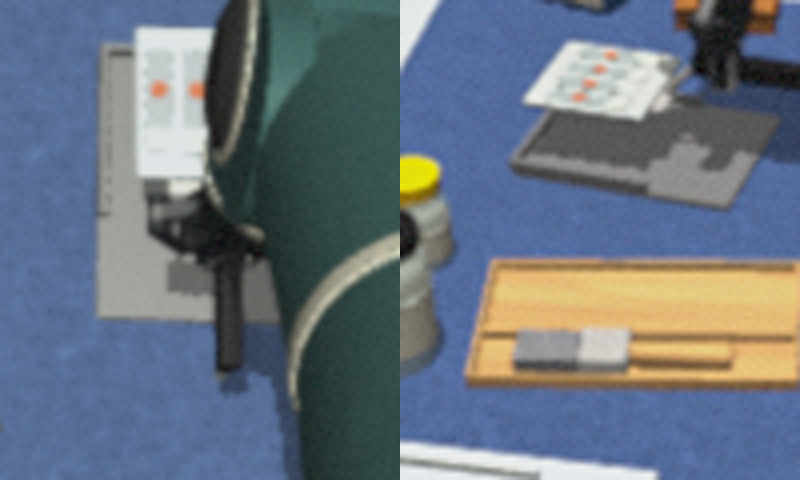

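Picture 7→8: the carrier is up and level on the blade (side view 600,80) and the tray is empty. I'll carry it retracted, so it clears the jars.

Call:
{"op": "jog_arm", "data": {
  "moves": [
    [-3,3,0,0,0,0,1],
    [-10,11,0,0,0,0,1],
    [-20,23,0,0,0,0,1],
    [-33,38,0,0,0,0,1],
    [-47,55,0,0,0,0,1],
    [-61,74,0,0,0,0,1],
    [-73,94,0,0,0,0,1],
    [-83,114,0,0,0,0,1]
  ]
}}

```text
time_s: 12.7
position: [0.4426, -0.1232, 0.0809]
ee_rot: [-0.0, 0.997, -0.081, -0.0]
force: [0.0, 0.2, -2.9]
gripper_width: 0.0141
```

Call:
{"op": "jog_arm", "data": {
  "moves": [
    [-7,22,0,0,0,0.005,1],
    [-11,44,0,0,0,0.012,1],
    [-13,66,0,0,0,0.02,1],
    [-13,88,0,0,0,0.028,1],
    [-13,110,0,0,0,0.036,1],
    [-13,132,0,0,0,0.044,1],
    [-13,154,0,0,0,0.052,1],
    [-13,176,0,0,0,0.06,1]
  ]
}}

```text
time_s: 13.5
position: [0.4302, 0.0527, 0.081]
ee_rot: [0.0, 0.999, -0.051, -0.0]
force: [-0.4, 0.5, -2.5]
gripper_width: 0.0139
```

Call:
{"op": "jog_arm", "data": {
  "moves": [
    [0,22,0,0,0,0.008,1],
    [0,44,0,0,0,0.016,1],
    [0,66,0,0,0,0.024,1],
    [0,88,0,0,0,0.032,1],
    [1,109,0,0,0,0.04,1],
    [3,129,0,0,0,0.048,1],
    [6,148,0,0,0,0.055,1],
    [10,165,0,0,0,0.06,1]
  ]
}}

```text
time_s: 14.3
position: [0.4403, 0.2177, 0.081]
ee_rot: [0.0, 1.0, -0.021, -0.0]
force: [-0.2, 1.2, -2.5]
gripper_width: 0.014
```

Call:
{"op": "jog_arm", "data": {
  "moves": [
    [5,15,0,0,0,0,1],
    [14,29,0,0,0,0,1],
    [27,42,0,0,0,0,1],
    [42,54,0,0,0,0,1],
    [57,64,0,0,0,0,1],
    [70,71,0,0,0,0,1],
    [80,75,0,0,0,0,1],
    [86,78,0,0,0,0,1]
  ]
}}

```text
time_s: 15.1
position: [0.5277, 0.2947, 0.0808]
ee_rot: [0.0, 1.0, -0.022, -0.0]
force: [-0.1, -0.8, -3.2]
gripper_width: 0.0143
```

Call:
{"op": "jog_arm", "data": {
  "moves": [
    [3,1,0,0,0,0,1],
    [4,1,0,0,0,0,1],
    [4,1,0,0,0,0,1],
    [4,1,0,0,0,0,1]
  ]
}}

```text
time_s: 15.5
position: [0.5308, 0.2954, 0.0811]
ee_rot: [0.0, 1.0, -0.022, -0.0]
force: [0.9, 0.5, -2.4]
gripper_width: 0.0141
```

```bash
python3 -c "
from look import *
look('g6',(130,250,120,250),(150,290,190,320),3)"
```

```text
15.5 [0.5308 0.2954 0.0811] [ 0.      0.9998 -0.0216 -0.0001] 0.014120251382507271 [ 0.9159  0.4863 -2.4186] [ 0.0577  0.2991 -0.0026]
```

View pics/g6.png

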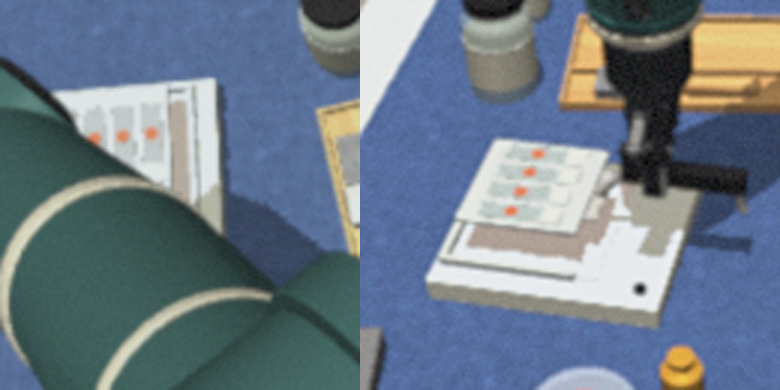

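```bash
cat > m2.py <<'E'
from m0 import *
t,s,o=pickle.load(open("pics/g6.pkl","rb"))
T=lambda a:(np.array(a)+.5)/3-.5+[130,120]
S=lambda a:(np.array(a)-[360,0]+.5)/3-.5+[150,190]
C=A([[55,-55,8.5],[-55,-55,8.5],[-55,55,8.5],[55,55,8.5]])
so=(s,C,S([[495,139],[609,150],[573,234],[456,220]]));to=(t,C[:1],T([[167,84]]))
v,r=fit([so,to],[.647,.29,-.04,.06]);print("carr",v,r.max(1))
g=lambda d,P,uv,z:least_squares(lambda v:(proj(d,place(P,*v,z))-uv).ravel(),[.647,.29,-.04]).x
print("side-only carrier",g(*so,.0618)); 
L=O["lightbox"][0]; print("side-only lightbox",g(*L[1],0),"top-only",g(*L[0],0))
E
python3 m2.py
```

```text
carr [ 0.6482  0.2899 -0.0343  0.0563] [0.0857 0.644  0.6619 0.4637 0.0088]
side-only carrier [ 0.646   0.2957 -0.0343]
side-only lightbox [ 0.6453  0.295  -0.0364] top-only [ 0.6477  0.2882 -0.0479]
```

Picture 9 shows the carrier level above the pocket, within about 1 mm of centre (fit 0.6482, 0.2899 against the light box at 0.6482, 0.2895). Lowering.

Call:
{"op": "jog_arm", "data": {
  "moves": [
    [0,0,-3,0,0,0,1],
    [0,0,-8,0,0,0,1],
    [0,0,-14,0,0,0,1],
    [0,0,-21,0,0,0,1],
    [0,0,-27,0,0,0,1],
    [0,0,-31,0,0,0,1],
    [0,0,-34,0,0,0,1],
    [0,0,-35,0,0,0,1]
  ]
}}

```text
time_s: 16.4
position: [0.5311, 0.2956, 0.0457]
ee_rot: [0.0, 1.0, -0.022, -0.0]
force: [-1.1, 0.4, -3.7]
gripper_width: 0.0144
```

Call:
{"op": "jog_arm", "data": {
  "moves": [
    [0,0,-0.5,0,0,0,1],
    [0,0,-1,0,0,0,1],
    [0,0,-1.5,0,0,0,1],
    [0,0,-1.5,0,0,0,1],
    [0,0,-1.5,0,0,0,1]
  ]
}}

```text
time_s: 16.9
position: [0.5312, 0.2956, 0.0447]
ee_rot: [-0.0, 1.0, -0.022, 0.0]
force: [0.0, -0.4, -3.4]
gripper_width: 0.0138
```

Call:
{"op": "jog_arm", "data": {
  "moves": [
    [0,0,-0.3,0,0,0,1],
    [0,0,-0.6,0,0,0,1],
    [0,0,-0.8,0,0,0,1],
    [0,0,-0.8,0,0,0,1],
    [0,0,-0.8,0,0,0,1]
  ]
}}

```text
time_s: 17.4
position: [0.5312, 0.2956, 0.0438]
ee_rot: [-0.0, 1.0, -0.022, 0.0]
force: [-0.4, 0.4, -2.3]
gripper_width: 0.0141
```

Call:
{"op": "jog_arm", "data": {
  "moves": [
    [0,0,-0.2,0,0,0,1],
    [0,0,-0.4,0,0,0,1],
    [0,0,-0.5,0,0,0,1],
    [0,0,-0.5,0,0,0,1],
    [0,0,-0.5,0,0,0,1]
  ]
}}

```text
time_s: 17.9
position: [0.5312, 0.2956, 0.0433]
ee_rot: [-0.0, 1.0, -0.022, 0.0]
force: [0.2, 0.2, -1.6]
gripper_width: 0.014
```

Call:
{"op": "jog_arm", "data": {
  "moves": [
    [0,0,-0.2,0,0,0,1],
    [0,0,-0.4,0,0,0,1],
    [0,0,-0.6,0,0,0,1],
    [0,0,-0.6,0,0,0,1],
    [0,0,-0.6,0,0,0,1]
  ]
}}

```text
time_s: 18.4
position: [0.5311, 0.2956, 0.0426]
ee_rot: [-0.0, 1.0, -0.022, -0.0]
force: [-0.3, -0.1, -2.7]
gripper_width: 0.0144
```

```bash
python3 -c "
from workcell import env
o=env.observe();print(o['position'],o['force'],o['torque'])"
```

```text
[0.53114123 0.29558606 0.04264622] [-0.34539558 -0.05205951 -2.69399428] [-0.01509102  0.05283986 -0.03575571]
```

The torque is back to its no-load value, so the blade is free. Drawing it out.

Call:
{"op": "jog_arm", "data": {
  "moves": [
    [-1,0,0,0,0,0,1],
    [-3,0.1,0,0,0,0,1],
    [-6,0.3,0,0,0,0,1],
    [-10,0.4,0,0,0,0,1],
    [-10,0.4,0,0,0,0,1]
  ]
}}

```text
time_s: 18.9
position: [0.5205, 0.2962, 0.0427]
ee_rot: [-0.0, 1.0, -0.021, -0.0]
force: [0.7, -0.4, -1.0]
gripper_width: 0.0142
```

Call:
{"op": "jog_arm", "data": {
  "moves": [
    [-4,0.2,0,0,0,0,1],
    [-10,0.4,0,0,0,0,1],
    [-17,0.7,0,0,0,0,1],
    [-25,1.1,0,0,0,0,1],
    [-33,1.4,0,0,0,0,1],
    [-41,1.8,0,0,0,0,1],
    [-49,2.1,0,0,0,0,1],
    [-57,2.5,0,0,0,0,1]
  ]
}}

```text
time_s: 19.7
position: [0.4634, 0.2985, 0.0427]
ee_rot: [-0.0, 1.0, -0.022, -0.0]
force: [1.0, -0.0, -1.3]
gripper_width: 0.0141
```

Call:
{"op": "jog_arm", "data": {
  "moves": [
    [-8,0.3,0,0,0,0,1],
    [-16,0.7,0,0,0,0,1],
    [-24,1,0,0,0,0,1],
    [-33,1.4,0,0,0,0,1],
    [-42,1.8,0,0,0,0,1],
    [-50,2.1,0,0,0,0,1],
    [-54,2.3,0,0,0,0,1],
    [-54,2.3,0,0,0,0,1]
  ]
}}

```text
time_s: 20.5
position: [0.4097, 0.3009, 0.0427]
ee_rot: [0.0, 1.0, -0.021, -0.0]
force: [-0.3, 0.7, -1.3]
gripper_width: 0.0137
```

```bash
python3 -c "
from look import *
look('g7',(130,250,120,250),(150,290,190,320),3)"
```

```text
20.5 [0.4097 0.3009 0.0427] [ 0.      0.9998 -0.0213 -0.    ] 0.013746099111322838 [-0.3095  0.7287 -1.2612] [ 0.0126  0.0497 -0.0179]
```

View pics/g7.png

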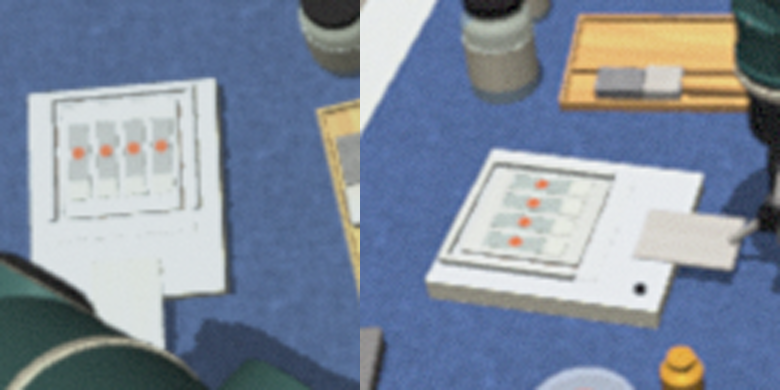

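Picture 10 shows the carrier flat inside the fences (top view 64–183 × 99–217, fences 55/193) and the blade clear of it. I'll take the spatula home to the pose where it was grasped (0.5334, -0.0254, yaw 0.122).

Call:
{"op": "jog_arm", "data": {
  "moves": [
    [0,0,10,0,0,0,1],
    [0,0,30,0,0,0,1],
    [0,-10,50,0,0,0.02,1],
    [0,-40,60,0,0,0.05,1],
    [5,-80,60,0,0,0.08,1],
    [5,-125,60,0,0,0.12,1],
    [5,-170,60,0,0,0.15,1],
    [5,-215,60,0,0,0.164,1]
  ]
}}

```text
time_s: 21.4
position: [0.4152, 0.084, 0.1034]
ee_rot: [-0.0, 0.998, 0.061, 0.0]
force: [1.9, -1.4, -1.6]
gripper_width: 0.0142
```

Call:
{"op": "jog_arm", "data": {
  "moves": [
    [0,-40,0,0,0,0,1],
    [5,-75,0,0,0,0,1],
    [30,-100,0,0,0,0,1],
    [65,-111,0,0,0,0,1],
    [95,-111,0,0,0,0,1],
    [118,-111,0,0,0,0,1],
    [118,-111,0,0,0,0,1],
    [118,-111,0,0,0,0,1]
  ]
}}

```text
time_s: 22.2
position: [0.5331, -0.0252, 0.1029]
ee_rot: [-0.0, 0.998, 0.06, -0.0]
force: [-0.4, 0.9, -1.1]
gripper_width: 0.0144
```

```bash
python3 -c "
from workcell import env
o=env.observe();print(o['position'],o['ee_rot'],o['force'],o['torque'],o['joints'])"
```

```text
[ 0.53310538 -0.02523935  0.10288352] [-1.74264455e-04  9.98181496e-01  6.02797791e-02 -1.35372427e-04] [-0.3898591   0.89013116 -1.12235946] [0.0223607  0.0945353  0.00962737] [ 0.23132746  0.43723437 -0.29553515  1.9398007   0.17414775  0.78921787
 -1.61128637]
```

Descend to 22 mm. First to 24 mm, then feel.

Call:
{"op": "jog_arm", "data": {
  "moves": [
    [0,0,-20,0,0,0.001,1],
    [0,0,-45,0,0,0.001,1],
    [0,0,-65,0,0,0.001,1],
    [0,0,-75,0,0,0.001,1],
    [0,0,-79,0,0,0.001,1],
    [0,0,-79,0,0,0.001,1]
  ]
}}

```text
time_s: 22.8
position: [0.533, -0.0252, 0.024]
ee_rot: [-0.0, 0.998, 0.061, -0.0]
force: [-0.8, -0.1, -1.2]
gripper_width: 0.0139
```

Call:
{"op": "jog_arm", "data": {
  "moves": [
    [0,0,-0.5,0,0,0,1],
    [0,0,-1,0,0,0,1],
    [0,0,-1.5,0,0,0,1],
    [0,0,-1.9,0,0,0,1],
    [0,0,-1.9,0,0,0,1]
  ]
}}

```text
time_s: 23.3
position: [0.5332, -0.0253, 0.022]
ee_rot: [0.0, 0.998, 0.061, 0.0]
force: [-1.7, 0.4, 4.4]
gripper_width: 0.0142
```

Call:
{"op": "jog_arm", "data": {
  "moves": [
    [0,0,0,0,0,0,0.7],
    [0,0,0,0,0,0,0.5],
    [0,0,0,0,0,0,0.4],
    [0,0,0,0,0,0,0.4],
    [0,0,0,0,0,0,0.4],
    [0,0,0,0,0,0,0.4]
  ]
}}

```text
time_s: 23.9
position: [0.5331, -0.0252, 0.0217]
ee_rot: [-0.0, 0.998, 0.061, -0.0]
force: [0.4, -0.6, 0.6]
gripper_width: 0.051
```

Call:
{"op": "jog_arm", "data": {
  "moves": [
    [0,0,15,0,0,0,0.4],
    [0,0,45,0,0,0,0.4],
    [0,0,90,0,0,0,0.4],
    [0,0,130,0,0,0,0.4],
    [-20,-30,160,0,0,0,0.4],
    [-40,-75,180,0,0,0,0.4],
    [-60,-120,180,0,0,0,0.4],
    [-80,-165,180,0,0,0,0.4]
  ]
}}

```text
time_s: 24.7
position: [0.453, -0.1903, 0.2038]
ee_rot: [0.001, 0.998, 0.061, 0.001]
force: [1.6, -1.1, -1.1]
gripper_width: 0.0512
```

Call:
{"op": "jog_arm", "data": {
  "moves": [
    [-30,-45,0,0,0,0,0.4],
    [-60,-90,0,0,0,0,0.4],
    [-90,-135,0,0,0,0,0.4],
    [-120,-180,0,0,0,0,0.4],
    [-150,-225,0,0,0,0,0.4],
    [-150,-260,0,0,0,0,0.4],
    [-150,-260,0,0,0,0,0.4],
    [-150,-260,0,0,0,0,0.4]
  ]
}}

```text
time_s: 25.5
position: [0.3032, -0.4495, 0.2024]
ee_rot: [-0.0, 0.998, 0.06, 0.0]
force: [0.8, 1.2, -0.4]
gripper_width: 0.0513
```

```bash
python3 -c "
from look import *
look('g8',(130,330,120,270),(165,305,140,290),2.3)
d=pickle.load(open('pics/g8.pkl','rb'));crop(d[0],132,396,125,250,3,'pics/ct8.png')"
```

```text
25.5 [ 0.3032 -0.4495  0.2024] [-0.0001  0.9982  0.06    0.0002] 0.05129091270522395 [ 0.7715  1.2022 -0.3922] [ 0.0194 -0.014   0.0101]
```

View pics/ct8.png

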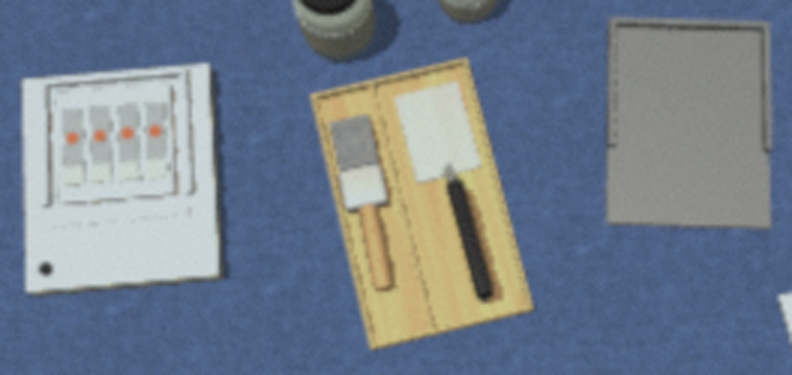

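View pics/g8.png

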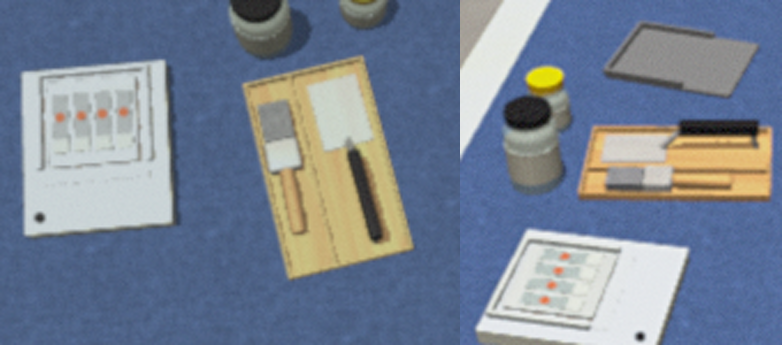

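```bash
python3 -c "
from workcell import env
print(env.sign_off())"
```

```text
the job is handed in; nothing more can be done
None
```

I moved the carrier from the drying tray into the light box on the spatula blade, then laid the spatula back in its wide compartment. I handed the job in at about 25.6 s of the 66 s allowed.

- **Contact forces:** I felt for the tray floor with under 6 N. Inserting, lifting, lowering and drawing out the blade showed no shoving. The highest force I read was about 9 N, when gripping the handle in the tool tray.
- **Carrier:** Just before lowering, a two-camera fit put it within about 1 mm and 0.01 rad of the pocket's middle. The wrist torque dropped to its no-load value on set-down. The last pictures show it flat inside the three fences. I checked that by eye and did not measure it again.
- **Spatula:** I released it at the pose where I had gripped it, to about 0.3 mm. In the top view it lies where it did at the start. The brush, the jars and the empty tray look unmoved. The dish, weight and slide box were not in the last pictures, but the arm never worked near them.
- **Disagreement:** The two cameras differ by a steady 4–5 mm in height. I took heights from the arm and from contact instead, and those agreed with the given dimensions.
- **Picture count:** I viewed 12 pictures in all, so the numbers I called out along the way run slightly low.

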